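# Face up a jar in the lab's jar rack

## Task

The amber jar in the middle lane of the rack has been shoved back with its label turned away. Bring it forward until it rests against the clear front rail, and roll it round by its edge with a fingertip until its label faces straight out to the front. It is glass, so keep the touch gentle, leave it standing upright, and leave the other jars and the lens case where they are.

Things in the scene. Friction and masses are not known exactly. Their poses are not given: they have to be found in the camera images.
- rack: White sheet-metal jar rack, fixed: three straight lanes 104 mm wide, centres 108 mm apart, on a smooth floor 4 mm thick, 234 mm deep. Dividers 4 mm thick stand 30 mm, a clear front rail 45 mm above that floor. Open on top and at the back, the side towards the robot. Origin under the middle lane, 115 mm from the back edge. +x points out of the rack's front (within 17 degrees of straight away from the robot), y across the lanes, z up.
- seat (a point): A point fixed in the rack: where the amber jar's centre (half-way up) is when the jar stands against the front rail, midway across the middle lane. 69 mm ahead of the rack's origin, 51.5 mm above the work surface; the rail's inner face is 46 mm ahead of it. Same axes as the rack: +x straight out of the front.
- jar_mid (a point): Amber glass jar with white ribbed lid, 0.45 to 0.7 kg, standing loose in the middle lane, 3 to 8 cm short of the front rail: a cylinder 92 mm across, 95 mm high (lid 89 mm across, top 18 mm), 6 mm free on each side. Too wide to grasp. Point: on its axis, half-way up; z up, x out through the label's middle. Friction about 0.25 on the rack; fingertips grip it better.
- jar_label (a point): Middle of the amber jar's label, on the glass, 46 mm from its axis, half-way up the jar. The label wraps a quarter of the way round: white, orange band at the top, red-edged diamond in the middle. A red dot on top of the lid, 32 mm from the axis, lies straight above the label's middle. At the start the label faces 80 to 180 degrees away from the front.
- jar: The same amber jar: origin at the centre of its underside, z up, x out through the middle of the label. Its glass from 46 mm up (just above the front rail) gives fingertips the best grip, about 0.8. Pressed off-centre it first shifts across to the side of its lane. Rolling it there against the rail takes some 5 to 8 N of fingertip pressure: less slips, over 15 N is too hard, and a hard push high up leans it over the rail.
- jar_blue: Bystander: a pale glass jar of the same size as the amber one (92 mm across, 95 mm high) with a blue lid, standing in an outer lane of the rack at the front rail, label already facing front (the two may change lanes). Origin at the centre of its underside.
- jar_black: Bystander: a pale glass jar of the same size as the amber one (92 mm across, 95 mm high) with a black lid, standing in an outer lane of the rack at the front rail, label already facing front (the two may change lanes). Origin at the centre of its underside.
- lens_case: Bystander: a small closed lens case, black with grey lid, 62 x 62 mm and 27 mm high, lying on the work surface to the robot's right of the rack. Origin at the centre of its underside.

How it is judged:
By the outcome, as a careful person would: the job done as asked, in the order asked, and still so for the second after the job is handed in, with the robot touching nothing.
It also fails if it takes over 69 s, if anything falls off the work surface, if the arm or the gripper's body presses on something with over 40 N, if the wrist force passes 120 N, or if a joint passes its speed limit or range.

## Robot

A 6-joint arm with a two-finger parallel gripper is mounted at the origin on the work surface. World frame = base frame: x ahead of the robot, y to its left, z up, the work surface at z = 0. Lengths are in m, angles in rad, forces in N, time in s.
With the tool pointing down it reaches from about 0.35 to 0.975 m from the base axis. Payload 7.1 kg.
Tool frame: the origin (TCP) lies midway between the tips of the shut fingers; the grasp point (between the pads) lies 19 mm behind it; z points along the fingers, x is the direction in which the jaws open and shut, and the axes are right-handed (so a half turn about z gives the same grasp; the last joint's range is limited). The gripper opens to 88 mm and grips with 3 to 60 N. Pads are 20 mm wide; open, the fingers measure 115 mm over their backs; the gripper's body (75 mm by 178 mm) begins 61 mm behind the grasp point.
Start: joints at [-1.124, 0.423, 1.63, -0, 1.089, -0.019], TCP at [0.281, -0.558, 0.186] pointing down, gripper open.
Joint ranges: [-3, 3], [-0.9, 2.11], [0.09, 2.58], [-1.31, 4.45], [0.11, 2.69], [-2.54, 2.54]. Speed limits (rad/s): [2.39, 2.39, 3.01, 3.14, 3.14, 3.14].

## Interface

Orientations are given as a unit quaternion [w, x, y, z].
In Python, from station import move_pose, movel, movej, command_gripper, wait, inverse_kinematics, read_camera, camera_info, MotionError, job_done, get_time, get_joint_pos, get_qvel, get_effort, get_tcp_pos, get_ee_rot, get_ft_force, get_ft_torque, get_grip_width gives the robot as it stands. Calls block until the motion is done:
- move_pose(position, orientation): joint-space move of the TCP to a pose.
- movel(position, frame=None, v=0.15, until_force=None): straight line of the TCP; frame=None keeps the orientation; v is the mean speed in m/s. With until_force (N) it stops when the force on the tool has changed by that much, and returns True; else False.
- movej(angles): joint-space move.
- command_gripper(opening): opening from 0.0 (shut) to 1.0 (fully open); the grip force is fixed at half the most; returns when the fingers have stopped.
- wait(seconds).
- inverse_kinematics(position, orientation): joint angles nearest the present ones, or None.
- read_camera(name): name is "scene" or "side" or "wrist"; returns the picture (420x560x3 uint8, red, green, blue); there is no depth.
- camera_info(name): a dict with "intrinsics" (3x3 intrinsics, pixels), "dist" ([k1, k2, p1, p2, k3] as OpenCV has them; the pictures are not rectified), "T" (4x4, takes a point from camera to world coordinates); the wrist camera has in their place "tool_from_camera" (4x4, takes a point from camera to tool coordinates, whose origin is the TCP and whose axes are the tool frame's). Camera axes: x right, y up, looking along -z (the intrinsics and any distortion apply to the point x, -y, -z); pixel columns grow to the right and rows downward; lengths in m; the calibration is good to about 2 mm. A picture is of the moment at which its call begins: read the wrist's pose just before it. camera_info takes no time and is no camera call.
A pose or a line that the arm cannot do raises MotionError and nothing moves.
- job_done(): hands the job in, once; it reports no verdict.
Readings, each from a call of its own:
- get_time(): time.
- get_joint_pos(): joint angles.
- get_qvel(): joint speeds.
- get_effort(): joint torques, N m.
- get_tcp_pos(): TCP position.
- get_ee_rot(): TCP orientation.
- get_ft_force(): force on the tool from outside, world axes, zero at the start.
- get_ft_torque(): the same for the moment, N m.
- get_grip_width(): opening from 0.0 (shut) to 1.0 (fully open).
Only numpy, scipy, OpenCV 4.12 (cv2) and the standard library are available. Lean on these libraries where they do the work, as an engineer would, in place of code of your own. Each camera call takes 0.05 s, during which the arm holds its last target. There are 200 camera calls.

## Working session

There is one attempt and no reset: what is moved stays moved. The work goes in short steps, each a Python script; the robot and the scene stay as the last script left them, time stands still between calls to the robot, and variables do not carry over. Pictures are saved under pics/ and viewed, about 8 in all and at most 12, crops included, and the job is handed in when it is done.

```bash
ls; mkdir -p pics; python3 - <<'E'
from station import *
import cv2,numpy as np
for n in ("scene","side"):
    im=read_camera(n); cv2.imwrite(f"pics/{n}0.png",im[:,:,::-1])
    c=camera_info(n); print(n,np.round(c["intrinsics"],1).tolist(),c["dist"],np.round(c["T"],3).tolist())
print(np.round(camera_info("wrist")["tool_from_camera"],3).tolist(),camera_info("wrist")["intrinsics"],get_time(),get_ee_rot())
a=cv2.imread("pics/scene0.png");b=cv2.imread("pics/side0.png")
E
```

```text
pics
scene [[402.6, 0.0, 279.7], [0.0, 402.6, 211.2], [0.0, 0.0, 1.0]] [-0.11400808  0.          0.          0.          0.        ] [[0.765, -0.536, 0.356, 0.858], [0.644, 0.625, -0.442, -0.47], [0.015, 0.568, 0.823, 0.763], [0.0, 0.0, 0.0, 1.0]]
side [[387.9, 0.0, 281.3], [0.0, 387.9, 208.5], [0.0, 0.0, 1.0]] [0.00757714 0.         0.         0.         0.        ] [[-0.821, 0.407, -0.399, 0.224], [-0.57, -0.587, 0.575, 0.415], [0.0, 0.7, 0.714, 0.685], [0.0, 0.0, 0.0, 1.0]]
[[1.0, -0.001, -0.0, 0.001], [-0.001, -0.965, -0.263, -0.073], [-0.0, 0.263, -0.965, -0.199], [0.0, 0.0, 0.0, 1.0]] [[354.57289957   0.         284.38912823]
 [  0.         354.57289957 211.89431393]
 [  0.           0.           1.        ]] 0.1 [-3.69269806e-04  8.51216640e-01 -5.24814030e-01 -5.74466008e-04]
```

View pics/scene0.png

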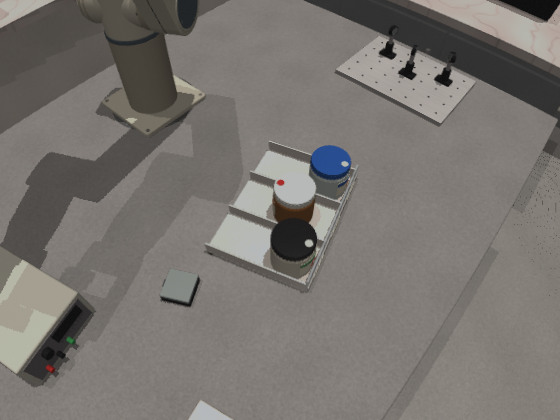

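View pics/side0.png

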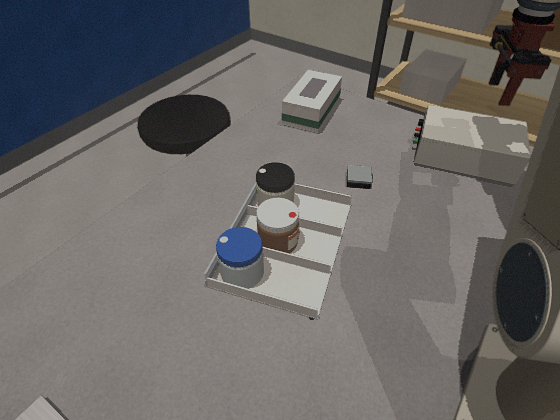

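Scene view: the white lid is at about (295,188) with the red dot at (281,183). The blue lid is at (330,162), the black lid at (294,240) and the lens case at (181,286). In the side view the white lid is at (278,213) and the dot at (293,215). I'll enlarge both to read the pixels more exactly.

```bash
python3 - <<'E'
import cv2,numpy as np
a=cv2.imread("pics/scene0.png")[135:295,200:365];b=cv2.imread("pics/side0.png")[155:325,200:360]
f=lambda i:cv2.resize(i,(395,int(395/i.shape[1]*i.shape[0])),interpolation=cv2.INTER_CUBIC)
A,B=f(a),f(b);h=max(A.shape[0],B.shape[0])
p=lambda i:cv2.copyMakeBorder(i,0,h-i.shape[0],0,5,cv2.BORDER_CONSTANT)
c=np.hstack([p(A),p(B)]);print(c.shape,395/165,395/160);cv2.imwrite("pics/crop0.png",c)
E
```

```text
(419, 800, 3) 2.393939393939394 2.46875
```

View pics/crop0.png

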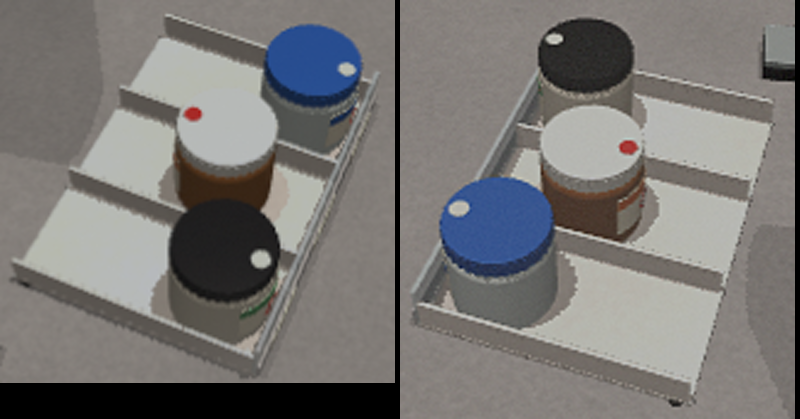

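```bash
cat > h.py <<'E'
from station import *
import cv2,numpy as np
from scipy.optimize import least_squares
from scipy.spatial.transform import Rotation as R
def proj(cam,P,T=None):
    c=camera_info(cam); T=c["T"] if T is None else T
    q=(np.atleast_2d(P)-T[:3,3])@T[:3,:3]; q=q*[1,-1,-1]
    return cv2.projectPoints(q,np.zeros(3),np.zeros(3),c["intrinsics"],np.array(c["dist"]))[0][:,0]
def back(cam,uv,z,T=None):
    c=camera_info(cam); T=c["T"] if T is None else T
    n=cv2.undistortPoints(np.array(uv,float).reshape(-1,1,2),c["intrinsics"],np.array(c["dist"]))[:,0]
    d=np.c_[n[:,0],-n[:,1],-np.ones(len(n))]@T[:3,:3].T
    return T[:3,3]+d*((z-T[2,3])/d[:,2])[:,None]
def wristT():
    p=get_tcp_pos();q=get_ee_rot();M=np.eye(4);M[:3,:3]=R.from_quat(np.r_[q[1:],q[0]]).as_matrix();M[:3,3]=p
    return M@camera_info("wrist")["tool_from_camera"]
E
python3 - <<'E'
from h import *
S=lambda l:np.array(l)/2.3939+[200,135]
D=lambda l:np.array(l)/2.46875+[200,155]
names="blue black white reddot bluedot blackdot".split()
s=S([(312,62),(225,246),(228,132),(193,114),(347,69),(261,259)])
d=D([(97,222),(186,54),(192,145),(228,147),(59,209),(154,39)])
for n,x,y in zip(names,back("scene",s,.099),back("side",d,.099)): print(n,x.round(4),y.round(4))
rs=S([(18,263),(73,173),(124,90),(168,17)]); rd=D([(372,102),(352,168),(329,262),(290,379)])
x=back("scene",rs,.034);y=back("side",rd,.034);print(x.round(4),y.round(4))
def fit(P):
    L=np.c_[[-.115]*4,[-.162,-.054,.054,.162]]
    f=lambda p:(L@np.array([[np.cos(p[2]),np.sin(p[2])],[-np.sin(p[2]),np.cos(p[2])]])+p[:2]-P[:,:2]).ravel()
    r=least_squares(f,[.7,0,0]);print(r.x.round(4),(r.fun*1e3).round(1))
fit(x);fit(y)
print(back("side",D([(372,70)]),.027), back("scene",[(181,284)],.027))
E
```

```text
blue [0.5684 0.0623 0.099 ] [0.5618 0.0711 0.099 ]
black [ 0.631  -0.1431  0.099 ] [ 0.6206 -0.1322  0.099 ]
white [ 0.5606 -0.0518  0.099 ] [ 0.5486 -0.0397  0.099 ]
reddot [ 0.5248 -0.0563  0.099 ] [ 0.5223 -0.0551  0.099 ]
bluedot [0.5978 0.0766 0.099 ] [0.5949 0.078  0.099 ]
blackdot [ 0.6603 -0.1338  0.099 ] [ 0.658  -0.1325  0.099 ]
[[ 0.483  -0.2417  0.034 ]
 [ 0.4528 -0.1415  0.034 ]
 [ 0.4213 -0.0369  0.034 ]
 [ 0.3889  0.0666  0.034 ]] [[ 0.4731 -0.2386  0.034 ]
 [ 0.4473 -0.15    0.034 ]
 [ 0.412  -0.0447  0.034 ]
 [ 0.3822  0.0682  0.034 ]]
[ 0.5465 -0.0549  0.2959] [ 0.7 -1.7 -0.6  1.5 -0.5  0.2  0.3 -0. ]
[ 0.5388 -0.0582  0.2917] [ 2.1 -7.8 -3.1  7.   1.1  5.2 -0.1 -4.3]
[[ 0.49798261 -0.28801121  0.027     ]] [[ 0.50352663 -0.33690453  0.027     ]]
```

The scene fit of the rack is consistent: (0.5465, -0.055), yaw 0.296, residuals under 2 mm. The label looks about 180° off. Next I'll use the wrist camera from above to check the rack's x position and the dot, going in with the fingers shut.

```bash
cat >> h.py <<'E'
RX,RY,YAW=.5465,-.0549,.2959
def W(x,y,z): return np.array([RX+x*np.cos(YAW)-y*np.sin(YAW),RY+x*np.sin(YAW)+y*np.cos(YAW),z])
def L(P): d=np.atleast_2d(P)[:,:2]-[RX,RY];c,s=np.cos(YAW),np.sin(YAW);return np.c_[d@[c,s],d@[-s,c]]
def Q(a=0):  # tool down, tool y = -(rack x turned by a)
    t=YAW+a;u=np.array([np.cos(t),np.sin(t),0]);y=-u;z=np.array([0,0,-1.]);x=np.cross(y,z)
    q=R.from_matrix(np.c_[x,y,z]).as_quat();return np.r_[q[3],q[:3]]
E
python3 - <<'E'
from h import *
for a in (-.8,0,.8): print(np.round(inverse_kinematics(W(-.03,0,.06),Q(a)),2))
command_gripper(0.)
move_pose(W(.06,0,.28),Q()); print(get_time(),get_joint_pos().round(2))
wait(.2);T=wristT();np.save("T1.npy",T);im=read_camera("wrist");cv2.imwrite("pics/w1.png",im[:,:,::-1])
i=cv2.resize(im[:,:,::-1],(800,600),interpolation=cv2.INTER_CUBIC);cv2.imwrite("pics/w1b.png",i)
print(get_ft_force(),camera_info("wrist")["dist"])
E
```

```text
[-0.15  0.46  1.94 -0.    0.74  1.93]
[-0.15  0.46  1.94 -0.    0.74  1.13]
[-0.15  0.46  1.94 -0.    0.74  0.33]
3.6583 [-0.08  0.3   1.58 -0.    1.26  1.19]
[0.10106137 0.24102849 0.80703151] [-0.02286824  0.          0.          0.          0.        ]
```

View pics/w1b.png

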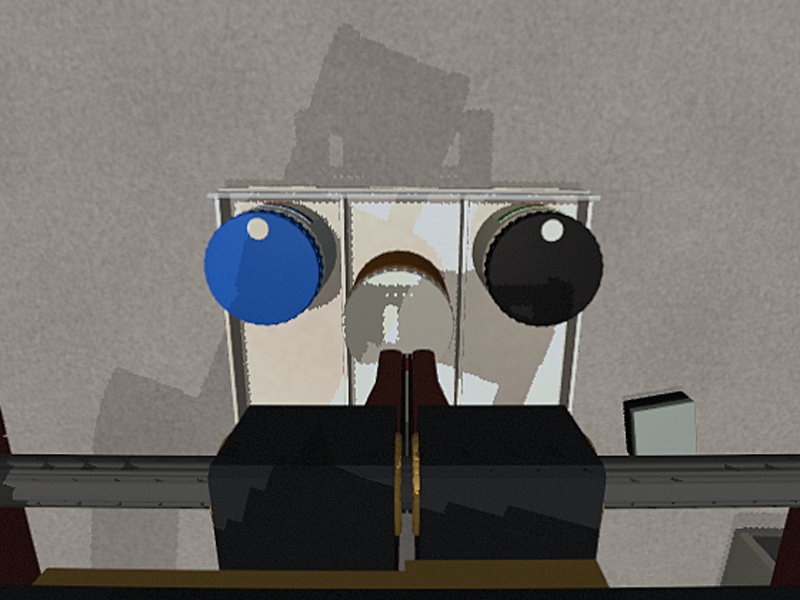

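The view lies along the lanes: the front rail runs from (208,195) to (600,197). The blue lid is at (265,267) with its dot at (258,229), and the black lid at (544,268) with its dot at (552,230). The amber lid is centred at about (399,324), and its dot is hidden behind the fingers.

```bash
python3 - <<'E'
from h import *
T=np.load("T1.npy");s=560/800
f=lambda uv,z:L(back("wrist",np.array(uv)*s,z,T)).round(4).tolist()
print("lids",f([(265,267),(544,268),(399,324)],.099))
print("dots",f([(258,229),(552,230)],.099))
print("rail",f([(208,195),(404,196),(600,197)],.049))
print("div",f([(346,260),(463,260),(344,380),(460,400)],.034))
print("scene rail",L(back("scene",np.array([(378,75),(262,350)])/2.3939+[200,135],.049)))
print("reddot",L([[.5235,-.0557]]))
E
```

```text
lids [[0.0575, 0.1069], [0.0568, -0.1064], [0.0119, 0.0046]]
dots [[0.0865, 0.1101], [0.0858, -0.1104]]
rail [[0.1088, 0.1645], [0.1077, 0.0008], [0.1073, -0.163]]
div [[0.0509, 0.0526], [0.051, -0.0516], [-0.0647, 0.0581], [-0.0855, -0.0528]]
scene rail [[ 0.11120256  0.16111614]
 [ 0.10999951 -0.15911645]]
reddot [[-0.0222337   0.00594159]]
```

Rail, lids and dots all say the rack origin sits about 10 mm further back than the divider fit gave, so I'll shift it. The jar is then 47 mm short of the seat with its label at about 180°, and both fit the brief. Now I'll push it forward.

```bash
sed -i 's/^RX,RY,YAW=.*/YAW=.2959;RX,RY=.5465-.010*np.cos(YAW),-.0549-.010*np.sin(YAW)/' h.py; python3 - <<'E'
from h import *
move_pose(W(-.066,.004,.16),Q()); movel(W(-.066,.004,.053),v=.12)
f0=get_ft_force();print(get_time(),f0)
movel(W(-.045,.004,.053),v=.06); print(get_ft_force()-f0)
h=movel(W(.035,.004,.053),v=.03,until_force=5)
n=lambda:(L(get_tcp_pos()).round(4).tolist(),(R.from_euler('z',-YAW).apply(get_ft_force()-f0)).round(2).tolist(),round(get_time(),2))
print(h,n()); wait(.3);print(n())
im=read_camera("wrist");cv2.imwrite("pics/w2.png",cv2.resize(im[:,:,::-1],(700,525),interpolation=cv2.INTER_CUBIC)); np.save("T2.npy",wristT())
np.save("f0.npy",f0)
E
```

```text
5.7083 [ 0.228863   -0.29794216 -1.11665418]
[0.01294292 0.1657096  0.93668391]
True ([[0.013, 0.0043]], [-0.58, 0.35, 1.72], 7.98)
([[0.0124, 0.0044]], [0.12, -0.51, 1.03], 8.28)
```

View pics/w2.png

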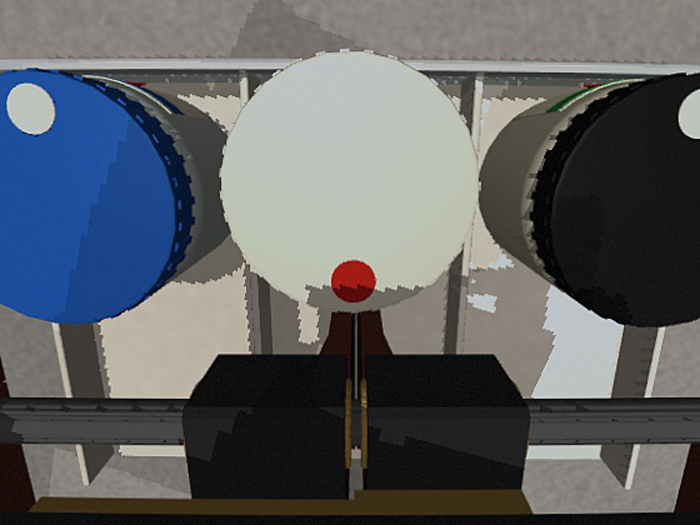

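The jar is on the rail: TCP at 0.013 plus the 10 mm pad half-width plus the 46 mm radius gives 0.069, which is the seat. In this picture the lid centre is (350,180) and the red dot (353,281), so the label faces the robot, within 2° of 180°. I'll start with one force-regulated rolling stroke round the back.

```bash
cat >> h.py <<'E'
Z=.0515
C=np.array([.069,-.006])
def pose(phi,r): return W(*(C-r*np.array([np.cos(phi),np.sin(phi)])),Z)
def force(n=4):
    a=[]
    for _ in range(n): wait(.012);a.append(get_ft_force())
    return R.from_euler('z',-YAW).apply(np.mean(a,0))
def look():
    T=wristT();im=read_camera("wrist");h=im.astype(int)
    m=((h[...,0]>110)&(h[...,1]<60)&(h[...,2]<60)).astype(np.uint8)
    k,_,st,ce=cv2.connectedComponentsWithStats(m)
    for i in range(1,k):
        if st[i,4]>60: print("  dot",st[i,4],ce[i].round(1),L(back("wrist",[ce[i]],.099,T)).round(4).tolist())
    return im
def stroke(a0,a1,target=6.5,step=4,kp=.00008,fmax=12):
    s=np.sign(a1-a0);phi=np.radians(a0)
    movel(pose(phi,.068),Q(phi),v=.12);wait(.1);f0=force(6)
    movel(pose(phi,.035),Q(phi),v=.02,until_force=3)
    r=np.linalg.norm(L(get_tcp_pos())[0]-C);a=a0
    def fn(): f=force()-f0;n=np.array([np.cos(phi),np.sin(phi)]);t=s*np.array([n[1],-n[0]]);return -f[:2]@n,-f[:2]@t,f[2]
    log=[]
    for k in range(30):       # settle the pressure first
        F=fn()[0]; 
        if abs(F-target)<1.2: break
        r-=np.clip(kp*3*(target-F),-.0008,.0008); movel(pose(phi,r),Q(phi),v=.02)
    print("contact",k,round(r*1e3,2),np.round(fn(),1),round(get_time(),2))
    while s*(a1-a)>.01:
        a=a+s*min(step,abs(a1-a));phi=np.radians(a)
        movel(pose(phi,r),Q(phi),v=.03);F=fn();log.append((round(a),round(r*1e3,1),*np.round(F,1).tolist()))
        if F[0]>fmax: r+=.001; movel(pose(phi,r),Q(phi),v=.03)
        else: r-=np.clip(kp*(target-F[0]),-.0008,.0006)
    print(*log,sep="\n")
    look();movel(pose(phi,.07),Q(phi),v=.08);look();print(get_time())
E
python3 - <<'E'
from h import *
look();movel(W(-.005,.02,Z),v=.08)
stroke(-25,0)
E
```

```text
dot 624 [282.2 220.2] [[0.0402, 0.005]]
contact 2 59.68 [ 5.6 -1.4  0.6] 10.86
(-21, np.float64(59.7), 1.6, -0.8, -0.9)
(-17, np.float64(59.3), 0.5, -0.8, -0.4)
(-13, np.float64(58.8), 0.5, -0.2, -0.3)
(-9, np.float64(58.3), -0.1, -0.3, -0.0)
(-5, np.float64(57.8), 0.2, 0.1, -0.1)
(-1, np.float64(57.3), -0.4, 0.2, 0.1)
(0, np.float64(56.7), 0.0, -0.5, -0.6)
  dot 659 [268.8 220.6] [[0.04, 0.0006]]
  dot 988 [268.5 194. ] [[0.0383, 0.0006]]
13.4833
```

The first pressure only shifted the jar sideways, and the contact then ran light. I'll make the pressure loop firmer and re-settle it at each step.

```bash
python3 - <<'E'
s=open('h.py').read()
i=s.index("    for k in range(30):");j=s.index("    print(*log")
s=s[:i]+'''    def settle(N,tol):
        nonlocal r
        for k in range(N):
            F=fn()
            if abs(F[0]-target)<tol: return F
            r-=np.clip(kp*(target-F[0]),-.001,.001); movel(pose(phi,r),Q(phi),v=.02)
        return fn()
    print("contact",np.round(settle(14,1.5),1),np.round(settle(5,1.5),1),round(r*1e3,2),round(get_time(),2))
    while s*(a1-a)>.01:
        a=a+s*min(step,abs(a1-a));phi=np.radians(a)
        movel(pose(phi,r),Q(phi),v=.03);F=settle(3,2);log.append((round(a),float(round(r*1e3,1)),*np.round(F,1).tolist()))
        if F[0]>fmax: print("too hard");break
'''+s[j:]
s=s.replace("kp=.00008","kp=.0002");open('h.py','w').write(s)
E
python3 - <<'E'
from h import *
stroke(-25,7)
E
```

```text
contact [ 5.3 -0.7  1.3] [ 6.  -0.9  2.1] 58.13 15.83
(-21, 57.5, 5.3, -1.3, 2.0)
(-17, 56.9, 5.6, -0.9, 1.1)
(-13, 56.1, 5.5, -0.7, 1.3)
(-9, 55.6, 5.1, -0.7, 2.0)
(-5, 55.6, 4.9, 1.6, 1.2)
(-1, 55.2, 5.7, 1.9, 1.8)
(3, 55.2, 5.2, 2.2, 1.4)
(7, 55.2, 4.7, 2.1, 0.6)
  dot 772 [303.6 220.8] [[0.0426, -0.0185]]
  dot 989 [301.9 191.6] [[0.0413, -0.0182]]
20.2
```

Rolling now works without slip: the dot went from -178° to about -157°. I'll make a longer stroke.

```bash
python3 - <<'E'
from h import *
stroke(-28,32,target=6.8,step=6)
E
```

```text
contact [ 6.3 -0.4  2.7] [ 6.5 -0.3  2.4] 54.94 22.81
(-22, 54.9, 5.6, 1.9, 1.6)
(-16, 54.9, 4.9, 1.3, 1.5)
(-10, 54.9, 5.0, 0.7, 1.0)
(-4, 54.9, 5.2, 0.8, 0.9)
(2, 54.9, 5.3, 1.3, 0.7)
(8, 54.9, 5.0, 1.1, 0.3)
(14, 54.5, 6.1, 0.6, 0.9)
(20, 54.5, 4.9, 1.2, 0.2)
(26, 54.0, 5.9, 1.1, 0.3)
(32, 54.0, 5.1, 1.8, -0.0)
  dot 983 [339.2 198.4] [[0.0682, -0.0362]]
  dot 1040 [338.5 162.5] [[0.0679, -0.0361]]
27.575
```

```bash
python3 - <<'E'
from h import *
stroke(-28,32,target=6.8,step=6)
E
```

```text
contact [ 6.2 -0.2  2.1] [6.3 0.2 1.9] 55.05 30.62
(-22, 54.6, 6.0, 1.2, 2.9)
(-16, 54.6, 6.1, 2.3, 2.7)
(-10, 54.6, 5.3, 1.6, 1.3)
(-4, 54.6, 5.0, 1.8, 1.4)
(2, 54.6, 5.1, 1.7, 0.8)
(8, 54.2, 6.7, 1.2, 1.5)
(14, 54.2, 5.3, 2.5, 1.4)
(20, 54.2, 5.0, 1.4, 0.8)
(26, 54.2, 4.9, 1.4, 0.1)
(32, 53.7, 6.2, 2.0, 1.3)
  dot 1145 [350.4 123.5] [[0.0972, -0.0219]]
  dot 1235 [349.8  83.7] [[0.0968, -0.022]]
35.6833
```

```bash
python3 - <<'E'
from h import *
stroke(-14,12,target=6.5,step=5)
movel(W(-.02,0,.1),Q(),v=.12);movel(W(.0,0,.2),Q(),v=.12);wait(.1);np.save("T3.npy",wristT());im=look()
cv2.imwrite("pics/w3.png",cv2.resize(im[:,:,::-1],(800,600),interpolation=cv2.INTER_CUBIC));print(get_time())
E
```

```text
contact [ 6.  -1.   2.7] [ 5.7 -1.   2. ] 54.47 38.5
(-9, 54.5, 4.9, 1.0, 0.9)
(-4, 54.0, 6.3, 0.9, 2.4)
(1, 54.0, 5.0, 1.9, 1.7)
(6, 54.0, 4.8, 2.2, 1.2)
(11, 53.5, 5.9, 1.9, 1.7)
(12, 53.5, 5.7, 2.3, 1.3)
  dot 1265 [313.2  80.9] [[0.102, -0.0105]]
  dot 1345 [309.3  41.6] [[0.1018, -0.0102]]
41.5167
  dot 306 [297.3  77.1] [[0.1017, -0.0102]]
43.2917
```

View pics/w3.png

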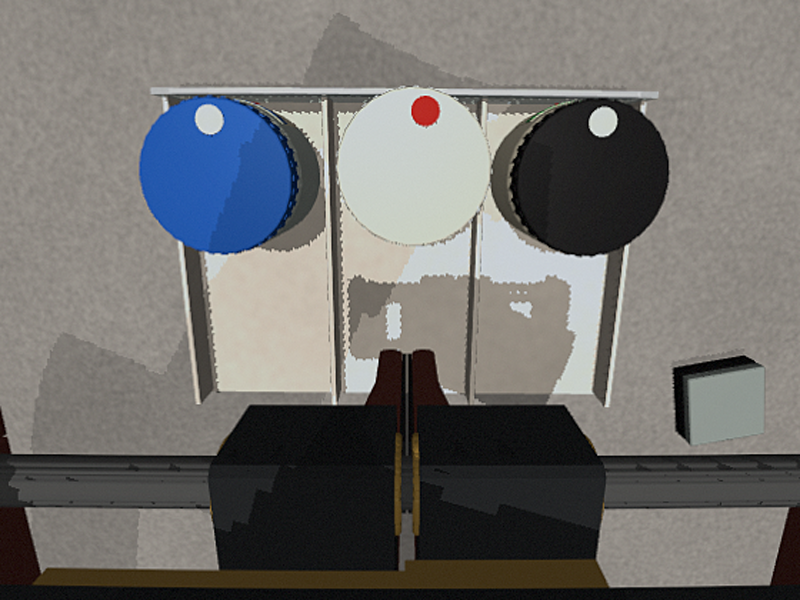

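The amber lid spans x 337–491 and y 86–246, so its centre is about (414,166). The dot is at (425,111), still roughly 10° short. The jar stands upright on the rail, and the neighbours and case look undisturbed. I'll fit the lid outline for an exact angle.

```bash
python3 - <<'E'
from h import *
T=np.load("T3.npy");s=.7
im=cv2.imread("pics/w3.png")
a=np.radians(np.arange(0,360,5))
def outline(c,dark):  # radial search for strongest gradient near expected radius
    g=cv2.GaussianBlur(im,(0,0),1.2).astype(float);pts=[]
    for t in a:
        rr=np.arange(66,90,.5);u=c[0]+rr*np.cos(t);v=c[1]+rr*np.sin(t)
        p=cv2.remap(g.astype(np.float32),u.astype(np.float32)[None],v.astype(np.float32)[None],1)[0]
        d=np.abs(p[4:]-p[:-4]).sum(1);i=d.argmax();pts.append((u[i+2],v[i+2]))
    return np.array(pts)
f=lambda p,z=.099:L(back("wrist",np.atleast_2d(p)*s,z,T))
for n,c,d in (("amber",(414,166),(297.3/s,77.1/s)),("blue",(218,174),(209,119)),("black",(590,176),(603,121))):
    P=f(outline(c,0))
    r=least_squares(lambda q:np.hypot(*(P-q[:2]).T)-q[2],[*P.mean(0),.0445],loss="soft_l1",f_scale=.001)
    D=f(d)[0]-r.x[:2];print(n,r.x.round(4),np.hypot(*D).round(4),np.degrees(np.arctan2(D[1],D[0])).round(1))
rl=f([(152,91),(658,95)],.049);print("rail",rl.round(4),np.degrees(np.arctan2(rl[0,0]-rl[1,0],rl[0,1]-rl[1,1])))
dv=f([(326,100),(334,403)],.034);dw=f([(485,105),(470,403)],.034);print(dv.round(4),dw.round(4))
E
```

```text
amber [ 0.0701 -0.0034  0.045 ] 0.0324 -12.3
blue [0.0661 0.1096 0.0448] 0.0312 1.6
black [ 0.0646 -0.1056  0.0453] 0.0322 -8.3
rail [[ 0.1188  0.1646]
 [ 0.1167 -0.163 ]] 0.3682398334958288
[[ 0.1145  0.0542]
 [-0.1093  0.0568]] [[ 0.1114 -0.0531]
 [-0.1091 -0.0505]]
```

The lid fit puts the label about 11° short, allowing for the 0.5° yaw correction from the rail and dividers. The jar centre is at y ≈ -4 mm. I'll do a short finishing stroke, watching the dot as I go, then look at the label from the front.

```bash
python3 - <<'E'
s=open('h.py').read()
s=s.replace("fmax=12):","fmax=12,stop=None):").replace('''print("too hard");break
''','''print("too hard");break
        if stop is not None and look(True)>stop: break
''').replace("def look():","def look(num=False):").replace("        if st[i,4]>60: print","        if st[i,4]>60 and num: return L(back('wrist',[ce[i]],.099,T))[0,1]\n        if st[i,4]>60: print")
s=s.replace("    return im\n","    return -9 if num else im\n")
open('h.py','w').write(s)
E
python3 - <<'E'
from h import *
movel(W(-.01,0,.1),Q(np.radians(-8)),v=.15)
stroke(-8,12,target=6.5,step=3,stop=-.0045)
E
```

```text
contact [ 6.  -0.5  1.2] [ 5.9 -0.5  1.2] 54.26 46.55
(-5, 54.3, 4.8, 1.6, 1.5)
(-2, 54.3, 5.1, 2.1, 1.3)
(1, 53.8, 6.5, 2.0, 2.2)
(4, 53.8, 5.4, 2.6, 1.9)
(7, 53.8, 4.9, 2.5, 1.3)
  dot 1283 [290.1  74.3] [[0.1027, -0.0039]]
  dot 1374 [286.   35.5] [[0.1024, -0.0035]]
48.95
```

```bash
python3 - <<'E'
from h import *
phi=np.radians(7)
movel(W(.0,0,.2),Q(),v=.15);wait(.1);T=wristT();np.save("T4.npy",T);A=look()
t=np.radians(30);q0=Q();B=R.from_rotvec(t*np.array([-np.sin(YAW),np.cos(YAW),0]))*R.from_quat(np.r_[q0[1:],q0[0]])
q=B.as_quat();q=np.r_[q[3],q[:3]];print(B.apply([0,0,1]))
p=W(.2,0,.18);j=inverse_kinematics(p,q);print(j)
if j is not None:
    move_pose(p,q);wait(.1);np.save("T5.npy",wristT());F=look()
    cv2.imwrite("pics/w5.png",cv2.resize(F[:,:,::-1],(800,600),interpolation=cv2.INTER_CUBIC))
cv2.imwrite("pics/w4.png",cv2.resize(A[:,:,::-1],(800,600),interpolation=cv2.INTER_CUBIC))
print(get_time())
E
```

```text
dot 306 [288.8  76.3] [[0.1024, -0.0035]]
[-0.47827004 -0.14580043 -0.8660254 ]
[ 0.04364656  0.89664807  0.90041784 -0.13026484  1.8520364   1.31483931]
  dot 92 [307.8 205.5] [[0.149, -0.0216]]
  dot 93 [264.3 206.6] [[0.1477, 0.016]]
  dot 121 [286.7 241.2] [[0.1014, -0.0036]]
51.3083
```

```bash
python3 - <<'E'
import cv2,numpy as np
a=cv2.imread("pics/w5.png");cv2.imwrite("pics/w5c.png",cv2.resize(a[230:430,280:540],(780,600),interpolation=cv2.INTER_CUBIC))
E
```

```text
(no output)
```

View pics/w5c.png

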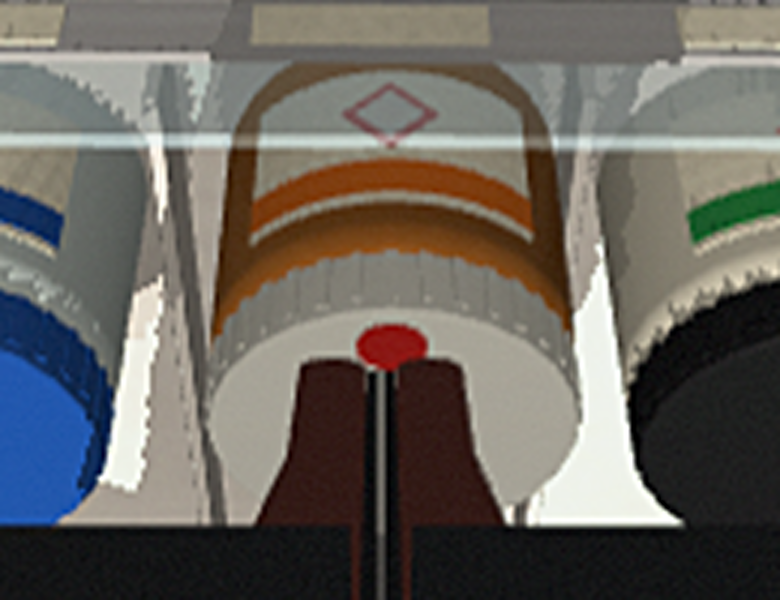

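View pics/w4.png

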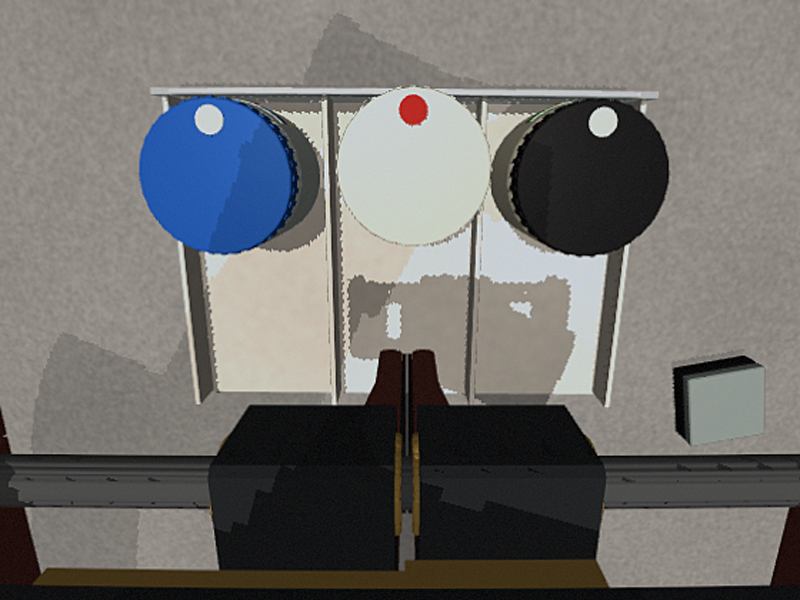

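In the overhead view the dot (413,109) is straight ahead of the lid centre (414,166). In the front view the label spans 250–533 (mid 391), the dot is at 392, and the jar spans 217–572 (mid 394). The jar is upright on the rail, the bystanders are where they were, and the tool is clear, so I'll hand in.

```bash
python3 - <<'E'
from station import *
print(get_ft_force(),get_time());job_done();print(get_time())
E
```

```text
[ 0.35805716 -0.42186179  0.38433118] 51.3083
the job is handed in; nothing more can be done
the job is handed in; nothing more can be done
```

The amber jar now stands upright against the front rail with its label facing straight out, and I handed the job in at 51.3 s.

**How it was done:** I pushed the jar about 47 mm forward with the shut fingertips until it met the rail. I then rolled it about 178° in short strokes across its back, at about 5–7 N of fingertip pressure. The first stroke made too little contact and hardly turned it, so I tightened the pressure control before going on.

**Last checks:**
- **Label:** from overhead, the red dot is straight ahead of the lid's centre to within about 2°. From the front, the label and dot are centred on the jar to within about 1–2°.
- **Position:** at the rail contact the jar's centre worked out at 69 mm ahead of the rack's origin, which is the seat. It stands about 4 mm to the right of the lane's middle, within its 6 mm of free play.
- **Other objects:** the other two jars and the lens case sit at the same pixels in the overhead pictures from before and after the last stroke. I made no exact comparison with their starting positions. The tool was clear of everything, with under 1 N on the wrist.

**Disagreements:**
- **Rack position:** my first estimate from the divider ends was about 10 mm off along the lanes. The rail and lids showed this, and the rail contact confirmed the correction.
- **Side camera:** its rack fit was poor, with residuals up to 8 mm, so I did not use it.
- **Label angle:** the estimates differed by a few degrees, depending on where I took the lid's centre to be. That is why I checked the label from the front before handing in.

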